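Ready the ring clamp at the bench pin

TASK

The wooden ring clamp that holds the ring hangs in the tool rack with its wedge standing proud: press the wedge fully home while the clamp hangs there, then draw the clamp straight up out of the rack, wedge still home. Bring the ring over the V-notch of the bench pin, lean the clamp over to about 45 degrees with the ring end still the lower, the ring's tip a few centimetres above the wood, and finish holding it still there in the air, touching nothing but the gripper. Leave every other tool and pot where it is.

Things in the scene. Friction and masses are not known exactly. Their poses are not given: they have to be found in the camera images.
- clamp: ring clamp holding the ring: pale hardwood bar 120 mm long, about 0.1 kg, hanging upright in one of the rack's slots, ring end down, its x and y parallel to the rack's. Origin on its axis at the underside of the brass ferrule (28 x 33 mm, 8 mm high), which rests on the rack's top; own z runs along the bar away from the ring (up). Below the ferrule are the jaws, 18 x 22 mm, down to z = -66 mm
- clamp_tail (a point): middle of the clamp's tail, the part to take hold of, on the axis 31 mm above the clamp's origin. The tail is 20 mm thick along the clamp's x, 26 mm wide along its y and runs from 8 to 54 mm above the origin; the wedge's slit splits it across y, so grip it along x
- wedge (a joint): how far the clamp's dark wooden wedge has been pushed down into the slit in the tail, in m: 0 is 12 mm short of home, 0.012 is fully home against its stop; starts between 0 and 0.004. It slides along the clamp's axis against a stiff friction of about 8 N and stays where it is left
- wedge_top (a point): middle of the wedge's flat top (17 mm along the clamp's x by 9.5 mm along its y), the place to press. It stands 62 mm above the clamp's origin when fully home (still 8 mm proud of the tail), up to 74 mm before
- ring_tip (a point): tip of the stone on the gold ring (19 mm across) that is held in the clamp's jaws: the clamp's lowest point, on its axis, 84 mm below its origin (own z = -84 mm)
- rack: wooden tool rack fixed to the bench, 100 x 270 mm, yaw varies: base board, a cheek at each end, and a slotted top board 85 x 250 mm, 14 mm thick, upper face at z = 100 mm. Origin on the bench under its middle; three slots, each 21.5 mm (x) by 25.5 mm (y), lie along own y at -70, 0 and +70 mm; which tool hangs in which slot varies
- bench_pin: bench pin: V-notched pale board 62 mm wide in a dark steel holder bolted to the bench, left or right of the rack, yaw varies. Origin on the bench under the bottom of the V; the wood's two prongs point along own -x to 46 mm before the origin, flat top 55 mm above the bench; holder 78 mm wide (126 over its feet), 50 to 120 mm behind the origin (own +x), its screw 83 mm high
- pin_notch (a point): the bottom of the V-notch, on the level of the pin's flat top (55 mm above the bench)
- spare_clamp: an empty ring clamp of the same shape in another slot of the rack, with no wedge in its slit and no ring in its jaws; origin as for the clamp. Bystander
- ring_stick: tapered steel ring stick with a dark wooden handle (21 mm thick, 52 mm above the rack's top) in another slot; origin at the underside of its round 31 mm collar. Bystander
- gem_tin: small round aluminium tin, 32 mm across, 16 mm high, beside the bench pin; origin under its middle. Bystander
- tin_stack: pile of four aluminium tins, 38 mm across, 65 mm high, off to the left; origin under its middle. Bystander
- film_pot: black plastic pot, 34 mm across, 46 mm high, behind the middle of the bench; origin under its middle. Bystander
- pliers: pliers lying flat on the bench near the robot, 130 mm long, 14 mm high; origin at the pivot. Bystander
- chasing_hammer: hammer with a wooden handle, 220 mm long, lying to the right; origin under its middle. Bystander
- calipers: calipers lying flat to the left, 190 mm long, 12 mm high; origin under the middle. Bystander

How it is judged:
By the outcome, as a careful person would: the job done as asked, in the order asked, and still so for the second after the job is handed in, while the arm keeps its last pose, push and grip.
It also fails if it takes over 51 s, if anything falls off the work surface, if the arm or the gripper's body presses on something with over 40 N, if the wrist force passes 120 N, or if a joint passes its speed limit or range.

ROBOT

A 6-joint arm with a two-finger parallel gripper is mounted at the origin on the work surface. World frame = base frame: x ahead of the robot, y to its left, z up, the work surface at z = 0. Lengths are in mm, angles in rad, forces in N, time in s.
With the tool pointing down it reaches from about 325 to 1000 mm from the base axis. Payload 5.1 kg.
Tool frame: the origin (TCP) lies at the very end of the fingers, on their centre line; the grasp point (between the pads) lies 19 mm behind it; z points along the fingers, y is the line along which they close (so a half turn about z gives the same grasp; the last joint's range is limited). The gripper opens to 85 mm and grips with 20 to 120 N. Pads are 22 mm wide; open, the fingers measure 114 mm over their backs; the gripper's body (76 mm by 85 mm) begins 54 mm behind the grasp point. The pads swing forward as they close: fully open they stand 13 mm farther back than shut.
Start: joints at [1.098, 0.124, 1.65, -0, 1.367, -0.083], TCP at [247.022, 601.22, 231.322] pointing down, gripper open.
Joint ranges: [-2.61, 2.61], [-1.02, 2.33], [0.03, 2.71], [-1.35, 4.49], [0.32, 2.68], [-2.91, 2.91]. Speed limits (rad/s): [2.57, 2.57, 3.14, 3.14, 3.14, 3.14].

INTERFACE

Orientations are given as a unit quaternion [w, x, y, z].
In Python, from rig import env gives the robot as it stands.
- The arm moves only by the tool send_rows, never from a script. Its argument "commands" is a list of rows, each an object of numbers: "wx", "wy", "wz": the turn, a rotation vector about the world's x, y, z scaled (see below); "x", "y", "z": the shift along the world's x, y, z scaled (see below); "gripper": the closure in counts, from 0 (fully open) to 255 (shut). A call has 1 to 12 rows; each row is the pose to reach, as a shift and turn from the pose commanded when the call began, turning the shorter way round; what a row does not reach only later rows make up. The controller multiplies each number of a shift by 250 mm and each number of a turn by 180 degrees. A row lasts 1/10 s, in which the tool goes at most 50 mm and 8.59 degrees, less where a joint would pass 70% of its speed; a pose out of reach is approached as far as the arm can. A call with a number of a shift or a turn outside -1 to 1 is refused whole. A call with a gripper value outside its range is refused whole. The fingers move at their own pace and stop on an object; "squeeze" is the grip in N (left out, the last holds). Time passes only in rows, so rows that repeat a pose let the fingers close. It gives the time, the measured TCP pose, the force, the opening and the grip force at its end, in the units of the state.
- env.get_obs(): the state, without advancing time (a new reading comes with each control period).
- env.grab_frame(name): name is "scene" or "side" or "wrist"; returns a dict with "color" (384x512x3 uint8, blue, green, red), "camera_matrix" (3x3 intrinsics, pixels), "T" (4x4, takes a point from camera to world coordinates). Camera axes: x right, y down, z forward; pixel columns grow to the right and rows downward; lengths in mm; the calibration is good to about 2 mm. The wrist camera is an equidistant fisheye: a pixel r from the principal point sees the ray r / f radians off the axis. A picture is of the moment at which its call begins. There is no depth.
- env.job_done(): hands the job in; it is judged then, once.
The state is a dict: "time": time; "qpos": joint angles; "qvel": joint speeds; "tau": joint torques, N m; "eef_pos": TCP position; "tcp_rot": TCP orientation; "wrist_force": force on the tool from outside, world axes, zero at the start; "moment": the same for the moment, N m; "grip_width": finger opening in mm; "finger_force": force on a finger pad.
Only numpy, scipy, OpenCV 4.12 (cv2) and the standard library are available. Lean on these libraries where they do the work, as an engineer would, in place of code of your own. Each camera call takes 0.05 s, during which the arm holds its last target. There are 200 camera calls.

## Working session

There is one attempt and no reset: what is moved stays moved. The work goes in short steps, Python scripts to look and compute and a tool call to move; the robot and the scene stay as the last step left them, time stands still between calls to the robot, and variables do not carry over. Pictures are saved under pics/ and viewed, at most 10 in all, crops included, and the job is handed in when it is done.

Besides the shell and the picture viewer there is one more tool, called after "Emit:" as a command line: name --argument value ..., lists and objects as JSON in quotes. send_rows: Moves the arm, as the interface text tells. Its arguments: {"type":"object","properties":{"commands":{"type":"array","items":{"type":"object","properties":{"wx":{"type":"number"},"wy":{"type":"number"},"wz":{"type":"number"},"x":{"type":"number"},"y":{"type":"number"},"z":{"type":"number"},"gripper":{"type":"number"}}}},"squeeze":{"type":"number"}},"required":["commands"]}

```bash
mkdir -p pics; ls; python3 - <<'E'
from rig import env
import cv2,numpy as np
o=env.get_obs();print(o)
for n in("scene","side","wrist"):
    f=env.grab_frame(n);cv2.imwrite(f"pics/{n}0.png",f["color"]);np.savez(f"pics/{n}0.npz",K=f["camera_matrix"],T=f["T"]);print(n,f["camera_matrix"].round(1).tolist(),f["T"].round(3).tolist())
a=cv2.imread("pics/scene0.png");b=cv2.imread("pics/side0.png")
E
```

```text
pics
{'time': 0.0, 'qpos': array([ 1.09838011e+00,  1.24497574e-01,  1.65166408e+00,  1.92977466e-05,
        1.36749894e+00, -8.26169802e-02]), 'qvel': array([ 2.28043702e-03,  1.05162446e-03,  4.58981247e-04,  1.99560111e-04,
       -4.74989517e-05,  1.72129710e-03]), 'tau': array([-2.80259410e-04, -4.23621655e+01, -3.65445435e+01, -3.67454061e-05,
        6.90819172e-03, -1.83582011e-05]), 'eef_pos': array([246.75736976, 600.68583808, 230.06375448]), 'tcp_rot': array([-2.92362262e-04,  1.93669871e-01,  9.81066212e-01, -9.91823380e-04]), 'wrist_force': array([ 0.54540619,  0.20319762, -0.19271522]), 'moment': array([-0.01133677, -0.0361528 ,  0.04143711]), 'finger_force': 0.0, 'grip_width': 85.51654521630458}
scene [[427.8, 0.0, 254.9], [0.0, 427.8, 194.7], [0.0, 0.0, 1.0]] [[-0.39, 0.758, -0.524, 1246.044], [0.921, 0.312, -0.235, 297.317], [-0.015, -0.574, -0.819, 1176.431], [0.0, 0.0, 0.0, 1.0]]
side [[493.3, 0.0, 247.7], [0.0, 493.3, 197.2], [0.0, 0.0, 1.0]] [[0.856, -0.252, 0.452, -49.738], [-0.517, -0.458, 0.723, -999.167], [0.025, -0.853, -0.522, 853.147], [0.0, 0.0, 0.0, 1.0]]
wrist [[297.3, 0.0, 255.8], [0.0, 297.3, 192.4], [0.0, 0.0, 1.0]] [[0.38, 0.881, 0.283, 173.539], [0.925, -0.361, -0.117, 631.093], [-0.001, 0.307, -0.952, 372.265], [0.0, 0.0, 0.0, 1.0]]
```

View pics/scene0.png

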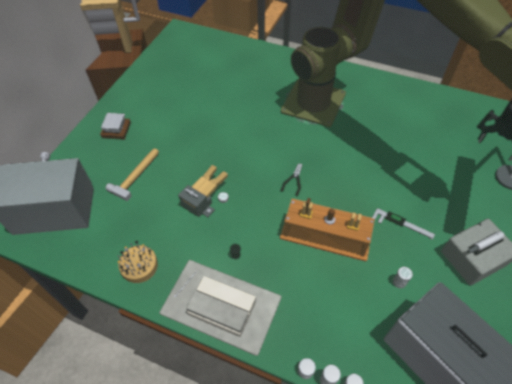

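View pics/side0.png

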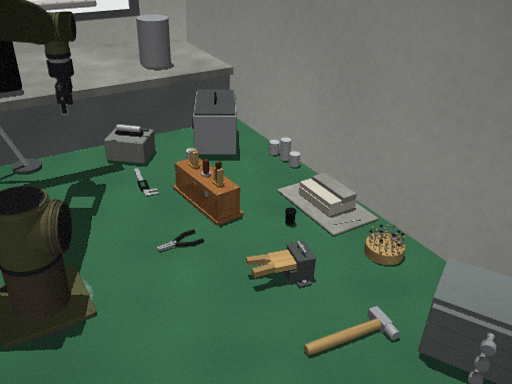

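Scene: the rack is around (329,230) with three tools, and the pin around (205,190) with prongs up-right. Side: rack (207,190), pin (285,262). I'll enlarge both.

```bash
python3 - <<'E'
import cv2,numpy as np
a=cv2.imread("pics/scene0.png");b=cv2.imread("pics/side0.png")
def c(i,x,y,w,h,s):
    m=cv2.resize(i[y:y+h,x:x+w],None,fx=s,fy=s,interpolation=cv2.INTER_CUBIC)
    for k in range(0,w,10): cv2.putText(m,str(x+k),(k*s,8),0,.3,(255,255,255),1);cv2.line(m,(k*s,10),(k*s,14),(255,255,255),1)
    for k in range(10,h,10): cv2.putText(m,str(y+k),(0,k*s+3),0,.3,(255,255,255),1)
    return m
top=np.hstack([c(a,272,190,110,75,4),c(a,170,160,90,75,4)])
bot=np.hstack([c(b,165,140,110,75,4),c(b,240,235,90,75,4)])
cv2.imwrite("pics/crops.png",np.vstack([top,bot]))
E
```

```text
(no output)
```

View pics/crops.png

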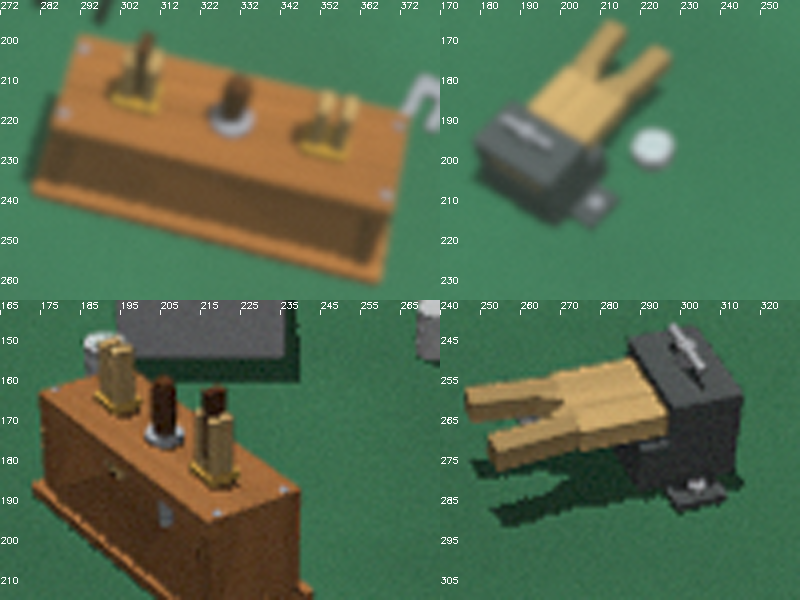

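The crops show that the wedge clamp is the left tool in the scene view (ferrule ≈ (306,215)) and the nearest in the side view (≈ (219,183)). The V bottom is at scene (205,180.5) and side (270,260.5). Now triangulation.

```bash
cat > h.py <<'E'
import numpy as np,cv2
def load(n): d=np.load(f"pics/{n}.npz");return d["K"],d["T"]
def ray(n,uv,fish=False):
    K,T=load(n);p=np.array([(uv[0]-K[0,2])/K[0,0],(uv[1]-K[1,2])/K[1,1]])
    if fish:
        r=np.hypot(*p);d=np.r_[p/r*np.sin(r),np.cos(r)] if r>0 else np.array([0,0,1.])
    else: d=np.r_[p,1]
    d=T[:3,:3]@d;return T[:3,3],d/np.linalg.norm(d)
def atz(n,uv,z,fish=False):
    o,d=ray(n,uv,fish);return o+d*(z-o[2])/d[2]
def tri(*obs):
    A=np.zeros((3,3));b=np.zeros(3)
    for o,d in (ray(*x) for x in obs):
        M=np.eye(3)-np.outer(d,d);A+=M;b+=M@o
    return np.linalg.solve(A,b)
def px(n,P,fish=False):
    K,T=load(n);c=T[:3,:3].T@(np.asarray(P,float)-T[:3,3])
    if fish:
        a=np.arctan2(np.hypot(c[0],c[1]),c[2]);q=c[:2]/np.hypot(c[0],c[1])*a
    else: q=c[:2]/c[2]
    return K[0,0]*q+K[:2,2]
E
python3 - <<'E'
from h import *
np.set_printoptions(precision=1,suppress=True)
c=[(291.5,199),(374,217.5),(369,243.7),(285.7,222.5)]
C=np.array([atz("scene0",p,100) for p in c]);print(C,C.mean(0))
print([np.linalg.norm(C[i]-C[(i+1)%4]) for i in range(4)])
d=(C[1]-C[0]+C[2]-C[3]);print("yaw of long axis",np.arctan2(d[1],d[0]))
s=[(282+10.75,201.5),(288,218),(371.5,221),(368.5,238.5)]
S=np.array([atz("scene0",p,100) for p in s]);print(S,S.mean(0))
print("ferr scene",atz("scene0",(305.8,215),104),"side",atz("side0",(218.8,183.5),104))
print("wedge top tri",tri(("scene0",(309,199.5)),("side0",(218.5,164.5))))
print("V",tri(("scene0",(205.5,180)),("side0",(270,260.8))),atz("scene0",(205.5,180),55),atz("side0",(270,260.8),55))
print("tips scene",atz("scene0",(213.7,166),55),atz("scene0",(226,172.5),55))
print("tips side",atz("side0",(246.7,258),55),atz("side0",(252.5,269.5),55))
print("shoulders",atz("scene0",(191.7,186.5),55),atz("scene0",(208,196),55),"tin",atz("scene0",(223,197),16))
E
```

```text
[[530.4  98.2 100. ]
 [500.1 345.5 100. ]
 [591.2 353.7 100. ]
 [615.4 111.3 100. ]] [559.3 227.2 100. ]
[np.float64(249.17859365495983), np.float64(91.42678960856047), np.float64(243.63519754166737), np.float64(86.0146462660402)]
yaw of long axis 1.6818354463082388
[[537.6 104.9 100. ]
 [598.3 112.1 100. ]
 [514.7 341.7 100. ]
 [575.3 348.2 100. ]] [556.5 226.7 100. ]
ferr scene [570.9 157.7 104. ] side [563.8 150.6 104. ]
wedge top tri [562.3 155.6 168.9]
V [ 533.  -193.4   56.2] [ 536.8 -197.2   55. ] [ 530.5 -187.6   55. ]
tips scene [ 473.6 -198.2   55. ] [ 482.9 -148.1   55. ]
tips side [ 484.3 -148.4   55. ] [ 473.3 -194.9   55. ]
shoulders [ 577.6 -226.9   55. ] [ 591.1 -160.9   55. ] tin [ 553.1 -129.1   16. ]
```

Emit:
send_rows --commands '[{"x": 0.64, "y": -0.88, "wz": -0.345, "gripper": 255}, {"x": 0.64, "y": -0.88, "wz": -0.345, "gripper": 255}, {"x": 0.64, "y": -0.88, "wz": -0.345, "gripper": 255}, {"x": 0.64, "y": -0.88, "wz": -0.345, "gripper": 255}, {"x": 0.64, "y": -0.88, "wz": -0.345, "gripper": 255}, {"x": 0.64, "y": -0.88, "wz": -0.345, "gripper": 255}, {"x": 0.64, "y": -0.88, "wz": -0.345, "gripper": 255}, {"x": 0.64, "y": -0.88, "wz": -0.345, "gripper": 255}]' --squeeze 60

```text
schema error: expected keys wx, wy, wz, x, y, z, gripper
```

Emit:
send_rows --commands '[{"x": 0.626, "y": -0.896, "z": 0, "gripper": 255}, {"x": 0.626, "y": -0.896, "z": 0, "gripper": 255}, {"x": 0.626, "y": -0.896, "z": 0, "gripper": 255}, {"x": 0.626, "y": -0.896, "z": 0, "gripper": 255}, {"x": 0.626, "y": -0.896, "z": 0, "gripper": 255}, {"x": 0.626, "y": -0.896, "z": 0, "gripper": 255}, {"x": 0.626, "y": -0.896, "z": 0, "gripper": 255}, {"x": 0.626, "y": -0.896, "z": 0, "gripper": 255}, {"x": 0.626, "y": -0.896, "z": 0, "gripper": 255}]'

```text
schema error: expected keys wx, wy, wz, x, y, z, gripper
```

```bash
cat > snap.py <<'E'
from rig import env
import cv2,numpy as np,sys
np.set_printoptions(precision=3,suppress=True)
for a in sys.argv[1:]:
    n=a.rstrip("0123456789")
    f=env.grab_frame(n);cv2.imwrite(f"pics/{a}.png",f["color"]);np.savez(f"pics/{a}.npz",K=f["camera_matrix"],T=f["T"])
o=env.get_obs()
for k in("time","qpos","eef_pos","tcp_rot","wrist_force","grip_width","finger_force"): print(k,o[k])
E
python3 snap.py wrist1 scene1 side1; python3 -c "
from h import *
i=cv2.imread('pics/wrist1.png');cv2.imwrite('pics/w1.png',cv2.resize(i,(800,600),interpolation=cv2.INTER_CUBIC))
for p in [(563.6,157.3,108),(563.6,157.3,170),(557,227,100)]: print(px('wrist1',p,True)*800/512)"
```

```text
time 0.3
qpos [ 1.098  0.124  1.651 -0.     1.368 -0.083]
eef_pos [246.946 601.053 230.906]
tcp_rot [-0.     0.194  0.981 -0.   ]
wrist_force [ 0.308 -0.382 -0.095]
grip_width 85.36284617545331
finger_force 0.0
[168.21760374 646.42916765]
[153.2843307 684.8469353]
[206.99823654 638.44492623]
```

View pics/w1.png

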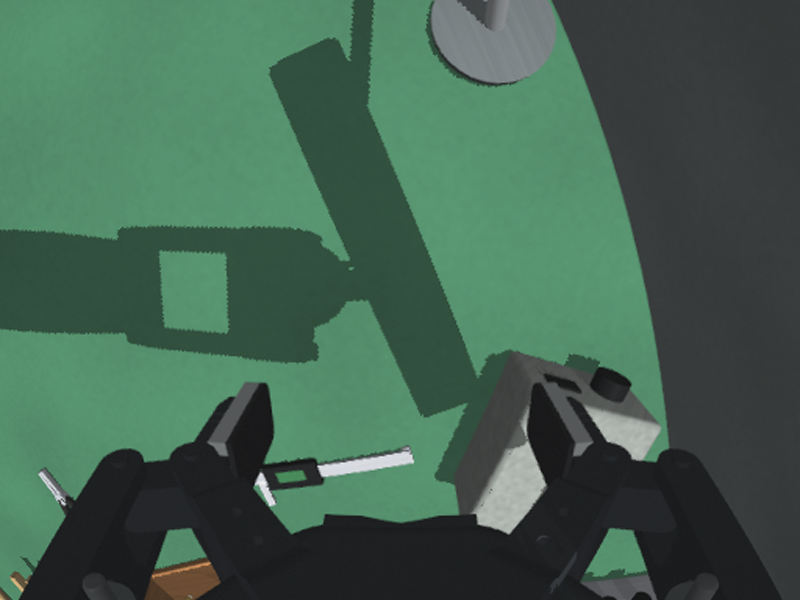

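The moves were refused because every key is needed in each row. The view is still from the start pose, with the open fingers at the bottom.

Emit:
send_rows --commands '[{"x": 0.64, "y": -0.88, "z": 0, "wx": 0, "wy": 0, "wz": -0.345, "gripper": 255}, {"x": 0.64, "y": -0.88, "z": 0, "wx": 0, "wy": 0, "wz": -0.345, "gripper": 255}, {"x": 0.64, "y": -0.88, "z": 0, "wx": 0, "wy": 0, "wz": -0.345, "gripper": 255}, {"x": 0.64, "y": -0.88, "z": 0, "wx": 0, "wy": 0, "wz": -0.345, "gripper": 255}, {"x": 0.64, "y": -0.88, "z": 0, "wx": 0, "wy": 0, "wz": -0.345, "gripper": 255}, {"x": 0.64, "y": -0.88, "z": 0, "wx": 0, "wy": 0, "wz": -0.345, "gripper": 255}, {"x": 0.64, "y": -0.88, "z": 0, "wx": 0, "wy": 0, "wz": -0.345, "gripper": 255}, {"x": 0.64, "y": -0.88, "z": 0, "wx": 0, "wy": 0, "wz": -0.345, "gripper": 255}]' --squeeze 60

```text
time: 1.1
eef_pos: [407.7, 380.2, 231.4]
tcp_rot: [-0.0, 0.674, 0.739, 0.0]
wrist_force: [0.0, 0.5, -0.6]
grip_width: -0.0
finger_force: 0.0
```

Emit:
send_rows --commands '[{"x": 0.626, "y": -0.896, "z": 0, "wx": 0, "wy": 0, "wz": 0, "gripper": 255}, {"x": 0.626, "y": -0.896, "z": 0, "wx": 0, "wy": 0, "wz": 0, "gripper": 255}, {"x": 0.626, "y": -0.896, "z": 0, "wx": 0, "wy": 0, "wz": 0, "gripper": 255}, {"x": 0.626, "y": -0.896, "z": 0, "wx": 0, "wy": 0, "wz": 0, "gripper": 255}, {"x": 0.626, "y": -0.896, "z": 0, "wx": 0, "wy": 0, "wz": 0, "gripper": 255}, {"x": 0.626, "y": -0.896, "z": 0, "wx": 0, "wy": 0, "wz": 0, "gripper": 255}, {"x": 0.626, "y": -0.896, "z": 0, "wx": 0, "wy": 0, "wz": 0, "gripper": 255}, {"x": 0.626, "y": -0.896, "z": 0, "wx": 0, "wy": 0, "wz": 0, "gripper": 255}, {"x": 0.626, "y": -0.896, "z": 0, "wx": 0, "wy": 0, "wz": 0, "gripper": 255}]'

```text
time: 2.0
eef_pos: [562.9, 158.1, 231.2]
tcp_rot: [-0.0, 0.672, 0.741, -0.0]
wrist_force: [0.1, -0.2, 0.0]
grip_width: -0.2
finger_force: 0.0
```

```bash

python3 snap.py wrist1 scene1 side1; python3 -c "
from h import *
i=cv2.imread('pics/wrist1.png');cv2.imwrite('pics/w2.png',cv2.resize(i,(800,600),interpolation=cv2.INTER_CUBIC))
for p in [(563.6,157.3,108),(563.6,157.3,170),(557,227,100)]: print(px('wrist1',p,True)*800/512)"
```

```text
time 2.15
qpos [ 0.182 -0.019  1.799  0.     1.362  0.083]
eef_pos [562.916 158.359 231.395]
tcp_rot [-0.     0.671  0.741  0.   ]
wrist_force [ 0.575 -0.174 -0.04 ]
grip_width -0.14304491290927437
finger_force 0.0
[401.54420797 292.1106011 ]
[402.2409394  330.03027824]
[402.08935092 173.0054983 ]
```

View pics/w2.png

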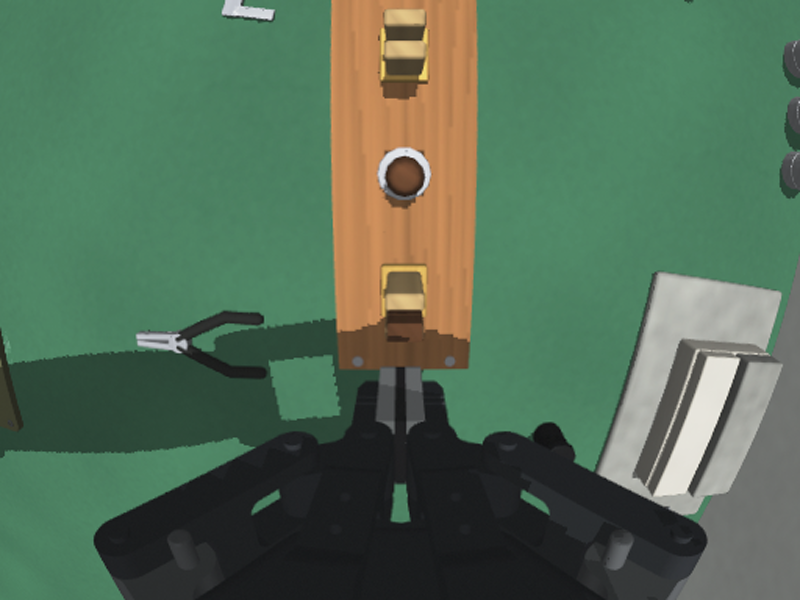

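The closed fingers are above the wedge. Its top is at (405,328), where (402,330) was predicted, so the clamp is about 1 mm farther in +x, and the yaw is aligned. Next I descend and press in small steps.

Emit:
send_rows --commands '[{"x": 0.005, "y": 0, "z": -0.15, "wx": 0, "wy": 0, "wz": 0, "gripper": 255}, {"x": 0.005, "y": 0, "z": -0.205, "wx": 0, "wy": 0, "wz": 0, "gripper": 255}, {"x": 0.005, "y": 0, "z": -0.205, "wx": 0, "wy": 0, "wz": 0, "gripper": 255}, {"x": 0.005, "y": 0, "z": -0.217, "wx": 0, "wy": 0, "wz": 0, "gripper": 255}, {"x": 0.005, "y": 0, "z": -0.225, "wx": 0, "wy": 0, "wz": 0, "gripper": 255}, {"x": 0.005, "y": 0, "z": -0.233, "wx": 0, "wy": 0, "wz": 0, "gripper": 255}, {"x": 0.005, "y": 0, "z": -0.241, "wx": 0, "wy": 0, "wz": 0, "gripper": 255}, {"x": 0.005, "y": 0, "z": -0.249, "wx": 0, "wy": 0, "wz": 0, "gripper": 255}, {"x": 0.005, "y": 0, "z": -0.257, "wx": 0, "wy": 0, "wz": 0, "gripper": 255}, {"x": 0.005, "y": 0, "z": -0.265, "wx": 0, "wy": 0, "wz": 0, "gripper": 255}]'

```text
time: 3.15
eef_pos: [566.3, 157.5, 168.4]
tcp_rot: [0.001, 0.672, 0.741, 0.002]
wrist_force: [-2.8, -0.0, 9.1]
grip_width: 0.1
finger_force: 4.1
```

Emit:
send_rows --commands '[{"x": 0, "y": 0, "z": -0.006, "wx": 0, "wy": 0, "wz": 0, "gripper": 255}, {"x": 0, "y": 0, "z": -0.006, "wx": 0, "wy": 0, "wz": 0, "gripper": 255}]'

```text
time: 3.35
eef_pos: [566.1, 157.5, 166.5]
tcp_rot: [0.001, 0.672, 0.741, 0.002]
wrist_force: [-2.3, 0.0, 6.7]
grip_width: 0.1
finger_force: 3.4
```

Emit:
send_rows --commands '[{"x": 0, "y": 0, "z": -0.008, "wx": 0, "wy": 0, "wz": 0, "gripper": 255}, {"x": 0, "y": 0, "z": -0.016, "wx": 0, "wy": 0, "wz": 0, "gripper": 255}, {"x": 0, "y": 0, "z": -0.016, "wx": 0, "wy": 0, "wz": 0, "gripper": 255}]'

```text
time: 3.65
eef_pos: [566.0, 157.4, 162.4]
tcp_rot: [0.001, 0.672, 0.741, 0.001]
wrist_force: [-2.2, 0.4, 7.6]
grip_width: 0.0
finger_force: 3.4
```

Emit:
send_rows --commands '[{"x": 0, "y": 0, "z": -0.008, "wx": 0, "wy": 0, "wz": 0, "gripper": 255}, {"x": 0, "y": 0, "z": -0.012, "wx": 0, "wy": 0, "wz": 0, "gripper": 255}, {"x": 0, "y": 0, "z": -0.012, "wx": 0, "wy": 0, "wz": 0, "gripper": 255}]'

```text
time: 3.95
eef_pos: [567.3, 157.6, 162.1]
tcp_rot: [0.002, 0.672, 0.741, 0.003]
wrist_force: [-3.0, -0.9, 15.5]
grip_width: -0.2
finger_force: 7.4
```

Emit:
send_rows --commands '[{"x": 0, "y": 0, "z": -0.008, "wx": 0, "wy": 0, "wz": 0, "gripper": 255}, {"x": 0, "y": 0, "z": -0.016, "wx": 0, "wy": 0, "wz": 0, "gripper": 255}, {"x": 0, "y": 0, "z": -0.016, "wx": 0, "wy": 0, "wz": 0, "gripper": 255}]'

```text
time: 4.25
eef_pos: [569.5, 158.0, 162.3]
tcp_rot: [0.004, 0.672, 0.741, 0.005]
wrist_force: [-5.6, -1.7, 25.9]
grip_width: 0.1
finger_force: 12.9
```

Emit:
send_rows --commands '[{"x": 0, "y": 0, "z": 0.04, "wx": 0, "wy": 0, "wz": 0, "gripper": 255}, {"x": 0, "y": 0, "z": 0.16, "wx": 0, "wy": 0, "wz": 0, "gripper": 255}, {"x": 0, "y": 0, "z": 0.26, "wx": 0, "wy": 0, "wz": 0, "gripper": 90}, {"x": 0, "y": 0, "z": 0.26, "wx": 0, "wy": 0, "wz": 0, "gripper": 90}, {"x": 0, "y": 0, "z": 0.26, "wx": 0, "wy": 0, "wz": 0, "gripper": 90}, {"x": 0, "y": 0, "z": 0.26, "wx": 0, "wy": 0, "wz": 0, "gripper": 90}, {"x": 0, "y": 0, "z": 0.26, "wx": 0, "wy": 0, "wz": 0, "gripper": 90}]'

```text
time: 4.95
eef_pos: [563.9, 157.0, 215.6]
tcp_rot: [-0.001, 0.672, 0.741, -0.001]
wrist_force: [0.6, 0.3, -0.1]
grip_width: 55.2
finger_force: 0.0
```

```bash

python3 snap.py wrist2; python3 -c "
from h import *
i=cv2.imread('pics/wrist2.png');cv2.imwrite('pics/w3.png',cv2.resize(i,(800,600),interpolation=cv2.INTER_CUBIC))
for p in [(564.8,157.5,108),(564.8,157.5,162),(557,227,100)]: print(px('wrist2',p,True)*800/512)"
```

```text
time 5.0
qpos [ 0.18  -0.006  1.812  0.     1.338  0.083]
eef_pos [563.984 157.055 215.774]
tcp_rot [-0.001  0.672  0.741 -0.001]
wrist_force [ 0.607  0.315 -0.446]
grip_width 55.14452544677573
finger_force 0.0
[402.87607731 297.80623264]
[403.49463624 333.48188942]
[401.17121286 171.71599543]
```

View pics/w3.png

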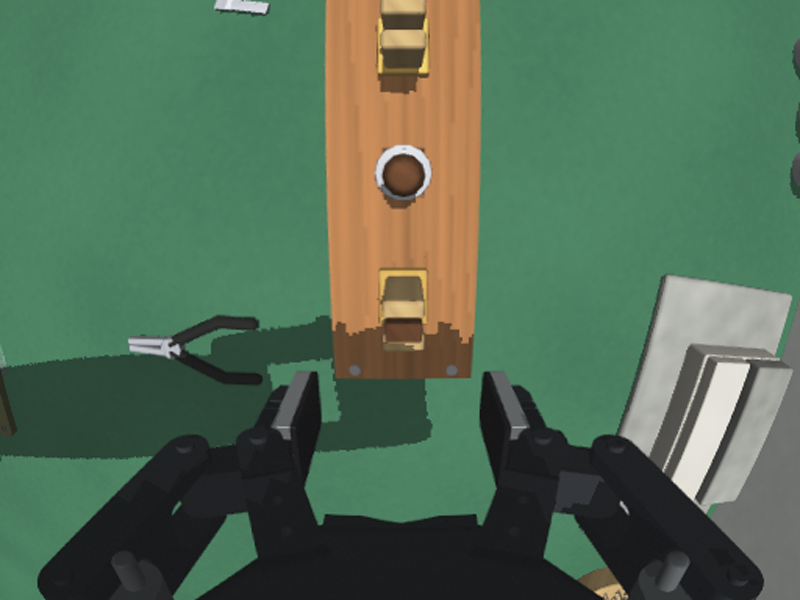

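The wedge is now lower and its top is at (404,330), matching the 162 mm home height. The open fingers straddle the tail line, so I descend and grip.

Emit:
send_rows --commands '[{"x": 0, "y": 0.001, "z": -0.15, "wx": 0, "wy": 0, "wz": 0, "gripper": 90}, {"x": 0, "y": 0.001, "z": -0.28, "wx": 0, "wy": 0, "wz": 0, "gripper": 90}, {"x": 0, "y": 0.001, "z": -0.36, "wx": 0, "wy": 0, "wz": 0, "gripper": 90}, {"x": 0, "y": 0.001, "z": -0.4, "wx": 0, "wy": 0, "wz": 0, "gripper": 90}, {"x": 0, "y": 0.001, "z": -0.416, "wx": 0, "wy": 0, "wz": 0, "gripper": 90}, {"x": 0, "y": 0.001, "z": -0.416, "wx": 0, "wy": 0, "wz": 0, "gripper": 90}, {"x": 0, "y": 0.001, "z": -0.416, "wx": 0, "wy": 0, "wz": 0, "gripper": 90}]'

```text
time: 5.7
eef_pos: [565.8, 157.6, 115.1]
tcp_rot: [0.001, 0.672, 0.741, 0.001]
wrist_force: [-0.1, -0.5, 0.6]
grip_width: 55.5
finger_force: 0.0
```

Emit:
send_rows --commands '[{"x": 0, "y": 0, "z": 0, "wx": 0, "wy": 0, "wz": 0, "gripper": 150}, {"x": 0, "y": 0, "z": 0, "wx": 0, "wy": 0, "wz": 0, "gripper": 180}, {"x": 0, "y": 0, "z": 0, "wx": 0, "wy": 0, "wz": 0, "gripper": 200}, {"x": 0, "y": 0, "z": 0, "wx": 0, "wy": 0, "wz": 0, "gripper": 255}, {"x": 0, "y": 0, "z": 0, "wx": 0, "wy": 0, "wz": 0, "gripper": 255}, {"x": 0, "y": 0, "z": 0, "wx": 0, "wy": 0, "wz": 0, "gripper": 255}, {"x": 0, "y": 0, "z": 0, "wx": 0, "wy": 0, "wz": 0, "gripper": 255}]' --squeeze 60

```text
time: 6.4
eef_pos: [565.3, 157.6, 114.7]
tcp_rot: [0.0, 0.672, 0.741, 0.001]
wrist_force: [-0.2, -0.3, 6.3]
grip_width: 19.5
finger_force: 58.5
```

Emit:
send_rows --commands '[{"x": 0, "y": 0, "z": 0.02, "wx": 0, "wy": 0, "wz": 0, "gripper": 255}, {"x": 0, "y": 0, "z": 0.05, "wx": 0, "wy": 0, "wz": 0, "gripper": 255}, {"x": 0, "y": 0, "z": 0.09, "wx": 0, "wy": 0, "wz": 0, "gripper": 255}, {"x": 0, "y": 0, "z": 0.13, "wx": 0, "wy": 0, "wz": 0, "gripper": 255}]'

```text
time: 6.8
eef_pos: [564.7, 157.5, 146.7]
tcp_rot: [-0.0, 0.672, 0.741, -0.0]
wrist_force: [-0.1, -0.3, -0.8]
grip_width: 19.4
finger_force: 58.5
```

Emit:
send_rows --commands '[{"x": 0, "y": 0, "z": 0.06, "wx": 0, "wy": 0, "wz": 0, "gripper": 255}, {"x": 0, "y": 0, "z": 0.12, "wx": 0, "wy": 0, "wz": 0, "gripper": 255}, {"x": 0, "y": 0, "z": 0.18, "wx": 0, "wy": 0, "wz": 0, "gripper": 255}, {"x": 0, "y": 0, "z": 0.24, "wx": 0, "wy": 0, "wz": 0, "gripper": 255}, {"x": 0, "y": 0, "z": 0.32, "wx": 0, "wy": 0, "wz": 0, "gripper": 255}, {"x": 0, "y": 0, "z": 0.4, "wx": 0, "wy": 0, "wz": 0, "gripper": 255}, {"x": 0, "y": 0, "z": 0.45, "wx": 0, "wy": 0, "wz": 0, "gripper": 255}, {"x": 0, "y": 0, "z": 0.45, "wx": 0, "wy": 0, "wz": 0, "gripper": 255}, {"x": 0, "y": 0, "z": 0.45, "wx": 0, "wy": 0, "wz": 0, "gripper": 255}]'

```text
time: 7.7
eef_pos: [564.6, 157.4, 258.4]
tcp_rot: [-0.0, 0.672, 0.741, -0.0]
wrist_force: [1.2, -0.9, -1.7]
grip_width: 19.3
finger_force: 58.6
```

```bash

python3 snap.py side2 scene2 wrist3; python3 -c "
from h import *
f=lambda i,x,y,w,h: cv2.resize(i[y:y+h,x:x+w],(400,300),interpolation=cv2.INTER_CUBIC)
p=np.array([565,157.6,150]);
a=cv2.imread('pics/side2.png');b=cv2.imread('pics/scene2.png');w=cv2.imread('pics/wrist3.png')
u=px('side2',p+[0,0,50]).astype(int);v=px('scene2',p+[0,0,50]).astype(int);print(u,v)
cv2.imwrite('pics/w4.png',np.vstack([np.hstack([f(a,u[0]-48,u[1]-36,96,72),f(b,v[0]-48,v[1]-36,96,72)]),np.hstack([f(w,0,0,512,384),f(a,230,235,96,72)])]))"
```

```text
time 7.85
qpos [ 0.18  -0.031  1.767 -0.     1.408  0.083]
eef_pos [564.077 157.337 256.947]
tcp_rot [-0.001  0.672  0.741 -0.001]
wrist_force [-1.532 -0.805 -1.202]
grip_width 19.620022254439245
finger_force 58.566610515117645
[217 154] [309 194]
```

View pics/w4.png

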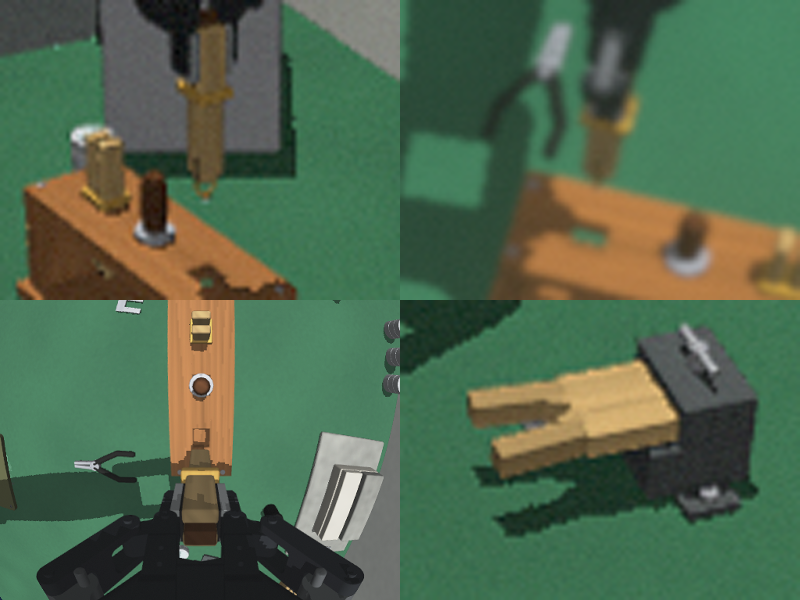

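The clamp is out and straight in the grip with its tip at about z 160, and the slot in the rack is empty. Now I carry it over the pin and look from there.

Emit:
send_rows --commands '[{"x": -0.01, "y": -0.1, "z": 0, "wx": 0, "wy": 0, "wz": -0.01, "gripper": 255}, {"x": -0.02, "y": -0.26, "z": 0, "wx": 0, "wy": 0, "wz": -0.03, "gripper": 255}, {"x": -0.04, "y": -0.42, "z": 0, "wx": 0, "wy": 0, "wz": -0.04, "gripper": 255}, {"x": -0.05, "y": -0.58, "z": 0, "wx": 0, "wy": 0, "wz": -0.055, "gripper": 255}, {"x": -0.064, "y": -0.745, "z": 0, "wx": 0, "wy": 0, "wz": -0.07, "gripper": 255}]'

```text
time: 8.35
eef_pos: [548.0, -30.0, 257.3]
tcp_rot: [-0.001, 0.75, 0.662, -0.001]
wrist_force: [0.6, -0.1, -0.7]
grip_width: 19.6
finger_force: 58.6
```

Emit:
send_rows --commands '[{"x": -0.02, "y": -0.16, "z": 0, "wx": 0, "wy": 0, "wz": -0.015, "gripper": 255}, {"x": -0.03, "y": -0.32, "z": 0, "wx": 0, "wy": 0, "wz": -0.03, "gripper": 255}, {"x": -0.04, "y": -0.48, "z": 0, "wx": 0, "wy": 0, "wz": -0.045, "gripper": 255}, {"x": -0.05, "y": -0.62, "z": 0, "wx": 0, "wy": 0, "wz": -0.06, "gripper": 255}, {"x": -0.064, "y": -0.7, "z": 0, "wx": 0, "wy": 0, "wz": -0.07, "gripper": 255}, {"x": -0.064, "y": -0.745, "z": 0, "wx": 0, "wy": 0, "wz": -0.07, "gripper": 255}, {"x": -0.064, "y": -0.745, "z": 0, "wx": 0, "wy": 0, "wz": -0.07, "gripper": 255}, {"x": -0.064, "y": -0.745, "z": 0, "wx": 0, "wy": 0, "wz": -0.07, "gripper": 255}]'

```text
time: 9.15
eef_pos: [532.8, -214.3, 258.0]
tcp_rot: [-0.001, 0.817, 0.576, -0.0]
wrist_force: [-1.1, -0.3, -1.6]
grip_width: 19.5
finger_force: 58.6
```

```bash

python3 snap.py wrist4; python3 -c "
from h import *
i=cv2.imread('pics/wrist4.png');cv2.imwrite('pics/w5.png',cv2.resize(i,(800,600),interpolation=cv2.INTER_CUBIC))
for p in [(533,-192,55),(533,-215,160)]: print(px('wrist4',p,True)*800/512)"
```

```text
time 9.2
qpos [-0.476 -0.058  1.791  0.     1.409 -0.134]
eef_pos [ 532.875 -213.995  258.204]
tcp_rot [-0.     0.817  0.577  0.   ]
wrist_force [-0.398 -0.428 -0.834]
grip_width 19.554296546322142
finger_force 58.58659654855728
[391.05114537 233.43811284]
[402.01622018 304.48492595]
```

View pics/w5.png

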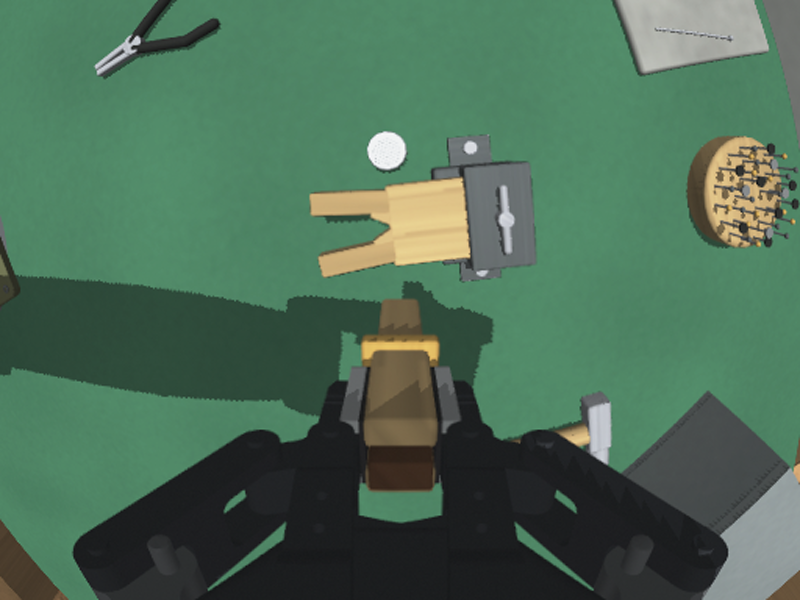

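The wrist view shows the pin: prong tips around (312,205) and (322,265), V bottom near (375–389, 230). One zoom should fix the V bottom.

```bash
python3 -c "
from h import *
i=cv2.imread('pics/wrist4.png')[100:190,190:350]
m=cv2.resize(i,None,fx=5,fy=5,interpolation=cv2.INTER_CUBIC)
for k in range(0,160,20): cv2.putText(m,str(190+k),(k*5,10),0,.4,(255,255,255),1);cv2.line(m,(k*5,12),(k*5,20),(255,255,255),1)
for k in range(10,90,10): cv2.putText(m,str(100+k),(0,k*5+4),0,.4,(255,255,255),1)
cv2.imwrite('pics/z.png',m)"
```

```text
(no output)
```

View pics/z.png

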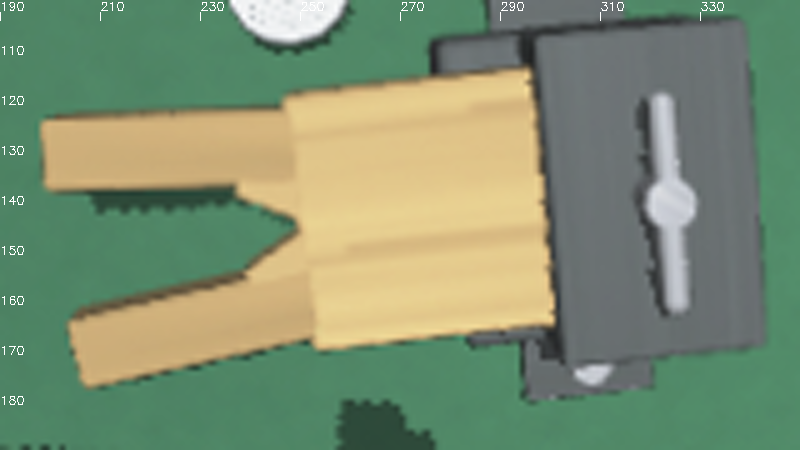

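```bash
python3 -c "
from h import *
np.set_printoptions(precision=1,suppress=True)
V=atz('wrist4',(249.8,146),55,True);print('V',V,tri(('scene0',(205.5,180)),('side0',(271,261))))
print('tips',atz('wrist4',(198.3,131),55,True),atz('wrist4',(205.5,170),55,True))
print('shoulders',atz('wrist4',(247,118.5),55,True),atz('wrist4',(253,169.5),55,True))
print('px notch in wrist of clamp tip', px('wrist4',(532.9,-214,159.5),True))
e=np.array([.941,-.338,0]);tip=V+[0,0,32]
print('TCP goal',tip+69.8*e+[0,0,69.8],'shift from (532.77,-215.03,258.57):',(tip+69.8*e+[0,0,69.8]-[532.77,-215.03,258.57])/250)"
```

```text
V [ 533.8 -188.    55. ] [ 534.1 -194.2   56.1]
tips [ 483.2 -150.3   55. ] [ 473.8 -197.1   55. ]
shoulders [ 541.7 -156.5   55. ] [ 527.8 -215.9   55. ]
px notch in wrist of clamp tip [256.8 193.7]
TCP goal [ 599.5 -211.6  156.8] shift from (532.77,-215.03,258.57): [ 0.3  0.  -0.4]
```

The V bottom comes out at (534,-188,55), agreeing with the triangulation, and the board width is 61 mm as it should be. Now I lean outward 45° about the tangential axis, staying high first.

Emit:
send_rows --commands '[{"x": 0.04, "y": 0.002, "z": -0.03, "wx": 0.012, "wy": 0.033, "wz": 0, "gripper": 255}, {"x": 0.08, "y": 0.004, "z": -0.08, "wx": 0.025, "wy": 0.07, "wz": 0, "gripper": 255}, {"x": 0.12, "y": 0.006, "z": -0.12, "wx": 0.037, "wy": 0.104, "wz": 0, "gripper": 255}, {"x": 0.16, "y": 0.008, "z": -0.16, "wx": 0.05, "wy": 0.139, "wz": 0, "gripper": 255}, {"x": 0.2, "y": 0.01, "z": -0.2, "wx": 0.063, "wy": 0.175, "wz": 0, "gripper": 255}, {"x": 0.24, "y": 0.012, "z": -0.24, "wx": 0.075, "wy": 0.21, "wz": 0, "gripper": 255}, {"x": 0.267, "y": 0.014, "z": -0.274, "wx": 0.0845, "wy": 0.235, "wz": 0, "gripper": 255}, {"x": 0.267, "y": 0.014, "z": -0.274, "wx": 0.0845, "wy": 0.235, "wz": 0, "gripper": 255}, {"x": 0.267, "y": 0.014, "z": -0.274, "wx": 0.0845, "wy": 0.235, "wz": 0, "gripper": 255}, {"x": 0.267, "y": 0.014, "z": -0.274, "wx": 0.0845, "wy": 0.235, "wz": 0, "gripper": 255}, {"x": 0.267, "y": 0.014, "z": -0.274, "wx": 0.0845, "wy": 0.235, "wz": 0, "gripper": 255}]'

```text
time: 10.3
eef_pos: [599.7, -211.5, 192.7]
tcp_rot: [-0.311, 0.756, 0.533, -0.218]
wrist_force: [-0.3, 0.5, -0.1]
grip_width: 19.2
finger_force: 59.1
```

```bash
python3 snap.py; python3 -c "
from rig import env
from scipy.spatial.transform import Rotation as R
o=env.get_obs();q=o['tcp_rot'];z=R.from_quat(q,scalar_first=True).apply([0,0,1]);print('z',z,'tip',o['eef_pos']+98.7*z)"
```

```text
time 10.3
qpos [-0.405  0.588  1.265 -0.048  2.068 -0.068]
eef_pos [ 599.71  -211.459  192.694]
tcp_rot [-0.311  0.756  0.533 -0.218]
wrist_force [-0.322  0.526 -0.084]
grip_width 19.23841690342403
finger_force 59.088093638420105
z [-0.66189918  0.2376638  -0.7109187 ] tip [ 534.38087581 -188.00173958  122.52669084]
```

Tip estimated at (534.4,-188,122.5). I lower it by about 34 mm and let it settle.

Emit:
send_rows --commands '[{"x": 0, "y": 0, "z": -0.04, "wx": 0, "wy": 0, "wz": 0, "gripper": 255}, {"x": 0, "y": 0, "z": -0.08, "wx": 0, "wy": 0, "wz": 0, "gripper": 255}, {"x": 0, "y": 0, "z": -0.12, "wx": 0, "wy": 0, "wz": 0, "gripper": 255}, {"x": 0, "y": 0, "z": -0.135, "wx": 0, "wy": 0, "wz": 0, "gripper": 255}, {"x": 0, "y": 0, "z": -0.135, "wx": 0, "wy": 0, "wz": 0, "gripper": 255}, {"x": 0, "y": 0, "z": -0.135, "wx": 0, "wy": 0, "wz": 0, "gripper": 255}, {"x": 0, "y": 0, "z": -0.135, "wx": 0, "wy": 0, "wz": 0, "gripper": 255}, {"x": 0, "y": 0, "z": -0.135, "wx": 0, "wy": 0, "wz": 0, "gripper": 255}, {"x": 0, "y": 0, "z": -0.135, "wx": 0, "wy": 0, "wz": 0, "gripper": 255}, {"x": 0, "y": 0, "z": -0.135, "wx": 0, "wy": 0, "wz": 0, "gripper": 255}]'

```text
time: 11.3
eef_pos: [599.6, -211.6, 156.6]
tcp_rot: [-0.313, 0.755, 0.532, -0.219]
wrist_force: [-0.2, -0.2, -1.5]
grip_width: 19.3
finger_force: 59.1
```

```bash
python3 snap.py side5 scene5 wrist5; python3 -c "
from rig import env
from h import *
from scipy.spatial.transform import Rotation as R
o=env.get_obs();q=o['tcp_rot'];z=R.from_quat(q,scalar_first=True).apply([0,0,1]);t=o['eef_pos']+98.7*z;print('z',z,'tip',t,'qvel',abs(o['qvel']).max())
f=lambda i,u: cv2.resize(i[u[1]-45:u[1]+45,u[0]-60:u[0]+60],(400,300),interpolation=cv2.INTER_CUBIC)
u=px('side5',t).astype(int);v=px('scene5',t).astype(int);print(u,v,px('wrist5',t,True))
w=cv2.imread('pics/wrist5.png');a=cv2.imread('pics/side5.png')
cv2.imwrite('pics/fin.png',np.vstack([np.hstack([f(a,u),f(cv2.imread('pics/scene5.png'),v)]),np.hstack([cv2.resize(w,(400,300)),cv2.resize(a,(400,300))])]))"
```

```text
time 11.45
qpos [-0.405  0.62   1.283 -0.047  2.022 -0.066]
eef_pos [ 599.521 -211.538  156.361]
tcp_rot [-0.313  0.755  0.532 -0.219]
wrist_force [-0.369 -0.285 -0.317]
grip_width 19.297733677984223
finger_force 59.08713340759277
z [-0.66480951  0.23905175 -0.70773059] tip [ 533.90445506 -187.94337182   86.50839429] qvel 0.0023750324972950454
[271 250] [207 174] [255.78230354 193.88725488]
```

View pics/fin.png

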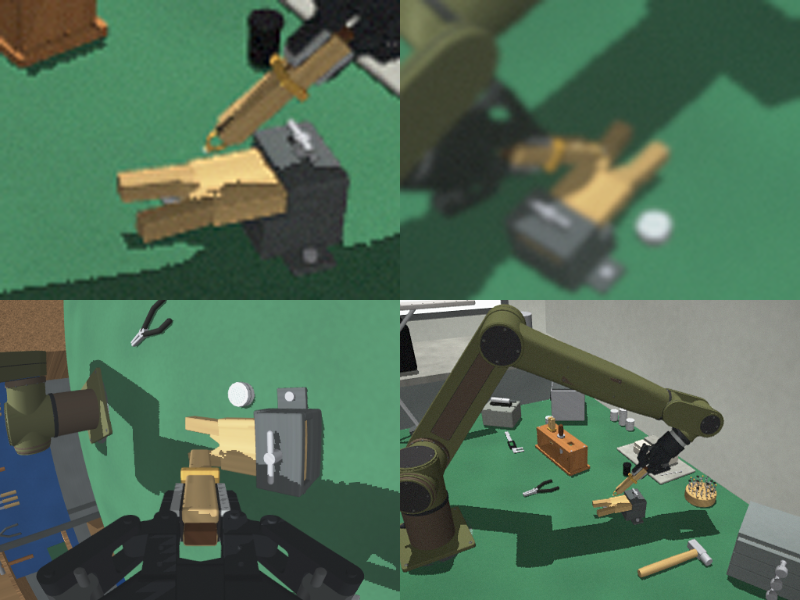

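The final view shows the clamp leaning about 45° with the ring over the V-notch, clear of the wood. The tip is at about side pixel (273,250), where (271,250) was predicted, and the other tools look undisturbed. Handing in.

```bash
python3 -c "
from rig import env
print(env.job_done())"
```

```text
the job is handed in; nothing more can be done
None
```

I handed the job in at about 11.5 s: the wedge was pressed home, the clamp drawn straight up out of the rack, and it is held still at 45° with the ring's tip about 31 mm above the V-notch; the hand-in gave no verdict.

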